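# Break down the chilled stack into the colour-coded drip trays

## Robot

A 6-joint arm with a two-finger parallel gripper is mounted at the origin on the work surface. World frame = base frame: x ahead of the robot, y to its left, z up, the work surface at z = 0. Lengths are in m, angles in rad, forces in N, time in s.
With the tool pointing down it reaches from about 0.25 to 0.725 m from the base axis. Payload 4 kg.
Tool frame: the origin (TCP) lies midway between the tips of the shut fingers; the grasp point (between the pads) lies grip_point_offset behind it (grip_point_offset is the distance from the TCP to the grasp point, in m); z points along the fingers, y is the line along which they close (so a half turn about z gives the same grasp; the last joint's range is limited). The gripper opens to 85 mm and grips with 20 to 120 N. Pads are 22 mm wide; open, the fingers measure 114 mm over their backs; the gripper's body (76 mm by 85 mm) begins 54 mm behind the grasp point. The pads swing forward as they close: fully open they stand 13 mm farther back than shut.
Start: joints at [-1.258, 0.241, 0.005, 1.335, 0, 1.571], TCP at [0.154, -0.476, 0.231] pointing down, gripper open.
Joint ranges: [-2.72, 2.72], [-1.05, 1.87], [-1.09, 1.28], [-1.99, 2.15], [-1.42, 1.44], [-3.14, 3.14]. Speed limits (rad/s): [2.79, 2.79, 3.14, 3.14, 3.14, 3.14].

## Interface

Orientations are given as a unit quaternion [x, y, z, w].
In Python, from workcell import * gives the robot as it stands. The module is installed in compiled form; this text tells all that it offers.
- The arm moves only by the tool arm_command, never from a script. Its arguments are lists of equal length, an entry for each row: "slide": the shift along the tool's x, y, z in cm, a list of three; "spin": the turn about the tool's z in degrees. A call has exactly 5 rows; each row is the pose to reach, as a shift and turn from the pose commanded when the call began, along the tool's axes at that moment; what a row does not reach only later rows make up. A row lasts 1/8 s, in which the tool goes at most 62.5 mm and 10.7 degrees, less where a joint would pass 70% of its speed; a pose out of reach is approached as far as the arm can. A call with a gripper value outside its range is refused whole. "jaw" is the finger opening in cm, from 0 to 8.54, set as the call begins (left out, the last holds). The fingers move at their own pace and stop on an object; the grip force is fixed at half the most. Time passes only in rows, so rows that repeat a pose let the fingers close, or fill a call up. It gives the time, the measured TCP pose, the force, the opening and the grip force at its end, in the units of the state.
- get_obs(): the state, without advancing time (a new reading comes with each control period).
- camera(name): name is "side" or "top" or "wrist"; returns a dict with "pixels" (400x640x3 uint8, red, green, blue), "range_z" (400x640 float32, m along the optical axis (not along the pixel's ray), 0 where there is no reading), "intrinsics" (3x3 intrinsics, pixels), "rvec" (rotation vector, rad) and "tvec" (3), from world to camera coordinates, as OpenCV has them. Camera axes: x right, y down, z forward; pixel columns grow to the right and rows downward; lengths in m; the calibration is good to about 2 mm. A picture is of the moment at which its call begins.
- job_done(): hands the job in; it is judged then, once.
Trained networks look in a picture, given as the dict that the camera call returned (one of the last four; its "shot" number tells which), for a name from the list of things; names that differ only in an ending like _2 or _b are one class to them, and where a whole thing is asked for, a point or a joint stands for the part that bears it (a point fixed in the world has none). Each returns a list of dicts, best first, with "confidence" (0 to 1); they miss things now and then, are a little off and sometimes report something else, mostly with a low value. They report only what shows in the picture. A call takes as long as a camera call.
- recognise(picture, thing): "centre" ([column, row] in pixels, amid what is visible of it).
- landmark_of(picture, thing): "centre" ([column, row] in pixels: a listed point, or the origin of a listed thing).
The state is a dict: "clock": time; "joint_pos": joint angles; "joint_vel": joint speeds; "tau": joint torques, N m; "eef_pos": TCP position; "tool_rot": TCP orientation; "ft_force": force on the tool from outside, world axes, zero at the start; "ft_torque": the same for the moment, N m; "grip_width": finger opening in m; "grasp_force": force on a finger pad.
Only numpy, scipy, OpenCV 4.12 (cv2) and the standard library are available. Lean on these libraries where they do the work, as an engineer would, in place of code of your own. Each camera call takes 0.05 s, during which the arm holds its last target. There are 200 camera calls.

## Task

The prepped tubs have come out of the fridge in one stack. Take the stack apart and set each tub gently down, flat inside the drip tray of its own lid colour (green, red, blue, yellow), lengthwise with the tray, without tipping any tub. Leave the oil bottle and the steel cup of bacon bits standing where they are.

Things in the scene. Friction and masses are not known exactly. Their poses are not given: they have to be found in the camera images.
- tub_green: Small clear prep tub of sprouts with a green clip lid (one rigid piece): 60 mm along its x, 76 mm along its y, 45 mm high, straight-sided, 0.16 to 0.35 kg. Origin: centre of the underside; z up. Grip it across x. At the start it tops the stack, lying across the red- and blue-lidded tubs within 25 degrees of parallel, underside 100 mm above the table.
- tub_red: Small clear prep tub of diced meat with a red clip lid (one rigid piece): 60 mm along its x, 76 mm along its y, 45 mm high, straight-sided, 0.16 to 0.35 kg. Origin: centre of the underside; z up. Grip it across x. At the start it stands on the yellow-lidded tub, underside 55 mm above the table, 10 mm from the blue one (either may be at either end), partly under the green one.
- tub_blue: Small clear prep tub of fish pieces with a blue clip lid (one rigid piece): 60 mm along its x, 76 mm along its y, 45 mm high, straight-sided, 0.16 to 0.35 kg. Origin: centre of the underside; z up. Grip it across x. At the start it stands on the yellow-lidded tub, underside 55 mm above the table, 10 mm from the red one (either may be at either end), partly under the green one.
- tub_yellow: Long clear prep tub of chicken pieces with a yellow clip lid (one rigid piece), the bottom of the stack, standing on the table: 70 mm along its x, 196 mm along its y, 55 mm high, straight-sided, 0.4 to 0.75 kg. Origin: centre of the underside; z up. Grip it across x, near the middle of its length.
- tray_green: Green open drip tray, loose, 0.25 kg. Inside 88 mm along its x, 104 mm along its y; walls 3 mm, rim 17 mm above the table, floor 3 mm thick. Origin: centre of the underside; z up. The green-lidded tub fits in flat, its long side along the tray's y, about 15 mm to spare each way; fingertips more than 17 mm above the table clear the rim.
- tray_red: Red open drip tray, loose, 0.25 kg. Inside 88 mm along its x, 104 mm along its y; walls 3 mm, rim 17 mm above the table, floor 3 mm thick. Origin: centre of the underside; z up. The red-lidded tub fits in flat, its long side along the tray's y, about 15 mm to spare each way; fingertips more than 17 mm above the table clear the rim.
- tray_blue: Blue open drip tray, loose, 0.25 kg. Inside 88 mm along its x, 104 mm along its y; walls 3 mm, rim 17 mm above the table, floor 3 mm thick. Origin: centre of the underside; z up. The blue-lidded tub fits in flat, its long side along the tray's y, about 15 mm to spare each way; fingertips more than 17 mm above the table clear the rim.
- tray_yellow: Yellow open drip tray, loose, 0.4 kg. Inside 98 mm along its x, 226 mm along its y; walls 3 mm, rim 17 mm above the table, floor 3 mm thick. Origin: centre of the underside; z up. The yellow-lidded tub fits in flat, its long side along the tray's y, about 15 mm to spare each way; fingertips more than 17 mm above the table clear the rim. The long tray.
- oil: Clear bottle of yellow oil with a yellow cap, 66 mm across, 198 mm high, loose; to be left standing where it is. Origin: centre of the underside.
- cup: Small steel cup filled with bacon bits, 56 mm across the rim, 41 mm high, loose, standing between the trays; to be left where it is. Origin: centre of the underside.

How it is judged:
At the end, for the whole second after the job is handed in: Each tub rests flat (3.4 degrees) on the floor of the tray of its lid colour, centre within 18 mm of the tray's along both tray axes and lengthwise within 23 degrees; trays flat on the table, all released and at rest; oil bottle and cup upright, within 30 mm of where they stood (x of tub_green in the frame of tray_green between -0.018 and 0.018 m and y of tub_green in the frame of tray_green between -0.018 and 0.018 m and z of tub_green in the frame of tray_green below 0.008 m and angle between the y axis of tub_green and the y axis of tray_green, either way round below 0.4 rad and angle between each of tub_green, tray_green, tub_red, tray_red, tub_blue, tray_blue, tub_yellow, tray_yellow's own z axis and vertical below 0.06 rad and linear speed of each of tub_green, tray_green, tub_red, tray_red, tub_blue, tray_blue, tub_yellow, tray_yellow below 0.02 m/s and height (world z) of each of tray_green, tray_red, tray_blue, tray_yellow below 0.008 m and x of tub_red in the frame of tray_red between -0.018 and 0.018 m and y of tub_red in the frame of tray_red between -0.018 and 0.018 m and z of tub_red in the frame of tray_red below 0.008 m and angle between the y axis of tub_red and the y axis of tray_red, either way round below 0.4 rad and x of tub_blue in the frame of tray_blue between -0.018 and 0.018 m and y of tub_blue in the frame of tray_blue between -0.018 and 0.018 m and z of tub_blue in the frame of tray_blue below 0.008 m and angle between the y axis of tub_blue and the y axis of tray_blue, either way round below 0.4 rad and x of tub_yellow in the frame of tray_yellow between -0.018 and 0.018 m and y of tub_yellow in the frame of tray_yellow between -0.018 and 0.018 m and z of tub_yellow in the frame of tray_yellow below 0.008 m and angle between the y axis of tub_yellow and the y axis of tray_yellow, either way round below 0.4 rad and distance of each of oil, cup from where it was at the start of the episode below 0.03 m and angle between each of oil, cup's own z axis and vertical below 0.1 rad); the robot touches nothing.
It fails at once if a tub was let fall instead of being set down (moving faster than 0.6 m/s while not held: a drop of about 20 mm or more) ((contact force between the fingers and tub_green below 0.05 N and linear speed of tub_green above 0.6 m/s) or (contact force between the fingers and tub_red below 0.05 N and linear speed of tub_red above 0.6 m/s) or (contact force between the fingers and tub_blue below 0.05 N and linear speed of tub_blue above 0.6 m/s) or (contact force between the fingers and tub_yellow below 0.05 N and linear speed of tub_yellow above 0.6 m/s)).
It fails at once if a tub was tipped over (more than 35 degrees) (angle between any of tub_green, tub_red, tub_blue, tub_yellow's own z axis and vertical above 0.61 rad).
It fails at once if the oil bottle or the cup was knocked over or pushed more than 30 mm (angle between any of oil, cup's own z axis and vertical above 0.5 rad or distance of any of oil, cup from where it was at the start of the episode above 0.03 m).
It also fails if it takes over 120 s, if anything falls off the work surface, if the arm or the gripper's body presses on something with over 40 N, if the wrist force passes 120 N, or if a joint passes its speed limit or range.

## Working session

There is one attempt and no reset: what is moved stays moved. The work goes in short steps, Python scripts to look and compute and a tool call to move; the robot and the scene stay as the last step left them, time stands still between calls to the robot, and variables do not carry over. Pictures are saved under pics/ and viewed, at most 14 in all, crops included, and the job is handed in when it is done.

Besides the shell and the picture viewer there is one more tool, called as name(argument=value, ...) on one line, values as JSON. arm_command: Moves the arm, as the interface text tells. Its arguments: {"type":"object","properties":{"slide":{"type":"array","items":{"type":"array","items":{"type":"number"}}},"spin":{"type":"array","items":{"type":"number"}},"jaw":{"type":"number"}},"required":["slide","spin"]}

```bash
mkdir -p pics; cat > h.py <<'E'
from workcell import *
import numpy as np, cv2
from scipy.spatial.transform import Rotation as R
def cam(n,f=None):
    p=camera(n)
    if f: cv2.imwrite('pics/'+f,p['pixels'][:,:,::-1])
    return p
def cloud(p):
    z=p['range_z']; K=p['intrinsics']; v,u=np.indices(z.shape)
    c=np.stack([(u-K[0,2])/K[0,0]*z,(v-K[1,2])/K[1,1]*z,z],-1)
    M=R.from_rotvec(np.ravel(p['rvec'])).as_matrix()
    w=(c-np.ravel(p['tvec']))@M
    w[z<=0]=np.nan
    return w
E
python3 - <<'E'
from h import *
for n in ['top','side','wrist']:
    p=cam(n,n+'0.png'); w=cloud(p); print(n,p['intrinsics'][0,0],p['tvec'].ravel())
    for t in ['tub_green','tub_red','tub_blue','tub_yellow','tray_green','tray_red','tray_blue','tray_yellow','oil','cup']:
        for r in recognise(p,t)[:2]:
            c=np.array(r['centre']).round().astype(int); 
            print(t,c,round(r['confidence'],2),w[min(c[1],399),min(c[0],639)].round(3))
o=get_obs();print(o['eef_pos'],R.from_quat(o['tool_rot']).as_matrix().round(2),o['clock'])
import workcell; print([ (k,getattr(workcell,k)) for k in dir(workcell) if 'grip' in k])
E
```

```text
top 433.09104237594414 [9.23936886e-04 5.75325088e-01 1.21656292e+00]
tub_green [246 168] 0.72 [0.646 0.19  0.142]
tub_red [270 164] 0.61 [0.663 0.131 0.103]
tub_blue [230 180] 0.96 [0.621 0.241 0.097]
tub_yellow [266 180] 0.93 [0.626 0.148 0.057]
tray_green [376 177] 0.83 [ 0.642 -0.171  0.   ]
tray_red [420 237] 0.87 [ 0.464 -0.296  0.001]
tray_blue [323 239] 0.91 [ 0.46  -0.013  0.006]
tray_yellow [222 238] 0.89 [ 0.464  0.282 -0.001]
oil [177 158] 0.56 [0.671 0.37  0.153]
cup [319 152] 0.64 [ 0.711 -0.003  0.036]
side 362.3496045011536 [0.42100756 0.26361527 0.86833909]
tub_red [271 212] 0.68 [0.632 0.147 0.071]
tub_red [331 192] 0.25 [ 0.652 -0.161  0.004]
tub_blue [247 226] 0.7 [0.603 0.259 0.092]
tub_blue [255 201] 0.44 [0.62  0.211 0.144]
tub_yellow [258 236] 0.81 [0.591 0.234 0.049]
tray_green [337 192] 0.91 [ 0.634 -0.175  0.005]
tray_green [290 200] 0.59 [0.685 0.017 0.035]
tray_red [397 195] 0.59 [ 0.461 -0.31   0.002]
tray_blue [349 232] 0.6 [ 0.45  -0.008  0.002]
oil [190 238] 0.75 [0.652 0.402 0.105]
cup [291 198] 0.64 [0.686 0.011 0.04 ]
cup [349 232] 0.28 [ 0.45  -0.008  0.002]
wrist 318.2083427029583 [-0.49882674 -0.0388412   0.38039316]
[ 0.15388245 -0.47576491  0.23130215] [[ 0.95  0.31  0.  ]
 [ 0.31 -0.95 -0.  ]
 [ 0.    0.   -1.  ]] 1.65
[('grip_point_offset', 0.0187)]
```

```bash
cat > m.py <<'E'
from h import *
H={'green':(45,85),'red':(170,10),'blue':(95,130),'yellow':(18,38)}
def rect(p,w,col,zlo,zhi,c=None,rad=.2,smin=90):
    hsv=cv2.cvtColor(p['pixels'],cv2.COLOR_RGB2HSV); h=hsv[...,0].astype(int); a,b=H[col]
    m=((h>=a)&(h<=b)) if a<b else ((h>=a)|(h<=b))
    m&=(hsv[...,1]>smin)&(w[...,2]>zlo)&(w[...,2]<zhi)
    if c is not None: m&=np.hypot(w[...,0]-c[0],w[...,1]-c[1])<rad
    m=cv2.morphologyEx(m.astype(np.uint8),cv2.MORPH_OPEN,np.ones((2,2)))
    n,l,s,_=cv2.connectedComponentsWithStats(m)
    if n<2: return None
    m=l==1+np.argmax(s[1:,4]); q=w[m]
    r=cv2.minAreaRect((q[:,:2]*1000).astype(np.float32))
    (cx,cy),(sx,sy),ang=r
    if sx>sy: L,W,A=sx,sy,ang
    else: L,W,A=sy,sx,ang+90
    A=(A+90)%180-90
    return dict(c=(round(cx,1),round(cy,1)),LW=(round(L,1),round(W,1)),longaxis=round(A,1),z=round(1000*float(np.median(q[:,2])),1),n=len(q))
E
python3 - <<'E'
from m import *
from m import rect
p=cam('top'); w=cloud(p)
for col,zr in dict(green=(.13,.16),red=(.09,.11),blue=(.09,.11),yellow=(.045,.065)).items():
    print('tub',col,rect(p,w,col,*zr,(.63,.19),.15))
for col,c in dict(green=(.642,-.171),red=(.464,-.296),blue=(.46,-.013),yellow=(.464,.282)).items():
    print('tray',col,rect(p,w,col,-.01,.025,c,.15))
E
```

```text
tub green {'c': (645.2, 183.5), 'LW': (73.7, 56.6), 'longaxis': -84.1, 'z': nan, 'n': 621}
tub red {'c': (665.4, 132.2), 'LW': (56.7, 49.5), 'longaxis': 17.2, 'z': nan, 'n': 340}
tub blue {'c': (628.5, 231.4), 'LW': (62.2, 54.3), 'longaxis': -67.6, 'z': nan, 'n': 309}
tub yellow {'c': (646.3, 188.3), 'LW': (202.5, 71.8), 'longaxis': -68.4, 'z': 52.6, 'n': 414}
tray green {'c': (641.0, -171.9), 'LW': (112.0, 94.5), 'longaxis': 77.7, 'z': nan, 'n': 1149}
tray red {'c': (448.1, -297.2), 'LW': (115.3, 93.3), 'longaxis': 75.1, 'z': nan, 'n': 1289}
tray blue {'c': (453.4, -15.9), 'LW': (110.8, 94.8), 'longaxis': 75.6, 'z': nan, 'n': 1259}
tray yellow {'c': (454.6, 285.4), 'LW': (235.5, 106.9), 'longaxis': 81.7, 'z': nan, 'n': 2986}
```

View pics/top0.png

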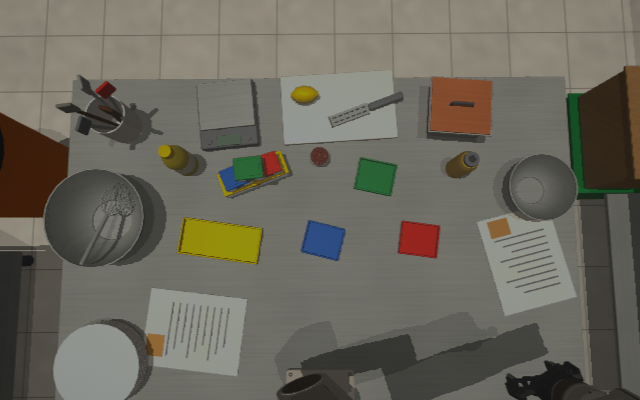

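View pics/side0.png

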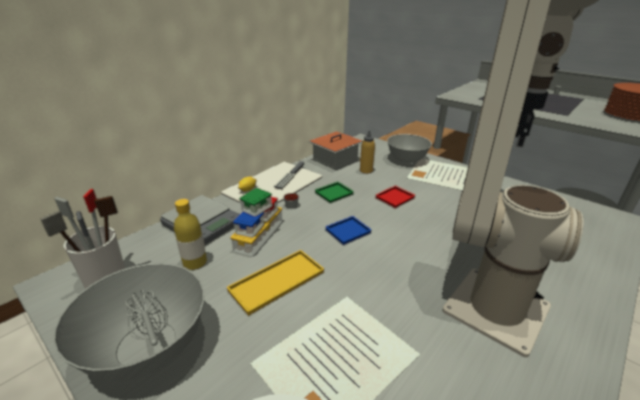

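```bash
cat >> h.py <<'E'
def go(x,y,z,psi):
    "tool-frame slide (cm) and spin (deg) to reach TCP xyz (m), tool y at angle psi deg (mod 180)"
    o=get_obs(); M=R.from_quat(o['tool_rot']).as_matrix(); e=np.array(o['eef_pos'])
    s=M.T@(np.array([x,y,z])-e)*100
    cur=np.degrees(np.arctan2(M[1,1],M[0,1])); d=(psi-cur+90)%180-90
    print('t',round(o['clock'],2),'at',e.round(4),'psi',cur.round(1),'tilt',M[:2,2].round(3),'j6',round(o['joint_pos'][5],2),'-> slide',s.round(2),'spin',round(-d,1), '(alt',round(-d+(180 if d>0 else -180),1),') F',np.round(o['ft_force'],1),'w',round(o['grip_width'],4),'g',round(o['grasp_force'],1))
E
sed -i '/morphologyEx/d; s/np.median/np.nanmedian/; s/m=l==1+np.argmax(s\[1:,4\]); q=w\[m\]/m=l==1+np.argmax(s[1:,4]); q=w[m]; /; s/    m&=(hsv/    m\&=(hsv/; s/    n,l,s,_=cv2.connectedComponentsWithStats(m)/    n,l,s,_=cv2.connectedComponentsWithStats(m.astype(np.uint8))/' m.py
python3 - <<'E'
from m import *
p=cam('top'); w=cloud(p)
for col,zr in dict(green=(.13,.16),red=(.09,.11),blue=(.09,.11),yellow=(.045,.065)).items():
    print('tub',col,rect(p,w,col,*zr,(.63,.19),.15))
for col,c in dict(green=(.642,-.171),red=(.464,-.296),blue=(.46,-.013),yellow=(.464,.282)).items():
    print('tray',col,rect(p,w,col,-.01,.025,c,.15))
p=cam('wrist'); M=R.from_rotvec(np.ravel(p['rvec'])).as_matrix(); c=-M.T@np.ravel(p['tvec'])
o=get_obs(); T=R.from_quat(o['tool_rot']).as_matrix()
print('cam in tool',T.T@(c-o['eef_pos']),'axes in tool',(T.T@M.T).round(2))
go(.60,.19,.35,21.6)
E
```

```text
tub green {'c': (647.0, 185.4), 'LW': (76.0, 59.3), 'longaxis': -84.1, 'z': 144.1, 'n': 623}
tub red {'c': (666.4, 132.9), 'LW': (61.3, 48.0), 'longaxis': 16.0, 'z': 99.3, 'n': 342}
tub blue {'c': (629.9, 233.7), 'LW': (62.0, 61.2), 'longaxis': -66.5, 'z': 98.9, 'n': 316}
tub yellow {'c': (647.0, 186.1), 'LW': (195.1, 69.7), 'longaxis': -69.0, 'z': 53.4, 'n': 411}
tray green {'c': (642.7, -167.9), 'LW': (109.5, 95.0), 'longaxis': 78.0, 'z': 3.2, 'n': 1174}
tray red {'c': (458.1, -290.6), 'LW': (111.3, 94.9), 'longaxis': 81.8, 'z': 3.5, 'n': 1294}
tray blue {'c': (456.8, -11.9), 'LW': (111.3, 94.4), 'longaxis': 75.8, 'z': 3.0, 'n': 1264}
tray yellow {'c': (457.9, 289.7), 'LW': (242.1, 107.3), 'longaxis': 81.7, 'z': 2.9, 'n': 2976}
cam in tool [ 0.07772105 -0.00077358 -0.14256904] axes in tool [[-0.   -0.95 -0.3 ]
 [ 1.   -0.   -0.  ]
 [ 0.   -0.3   0.95]]
t 1.8 at [ 0.1538 -0.4757  0.2313] psi -72.1 tilt [-0.  0.] j6 1.57 -> slide [ 62.94 -49.62 -11.87] spin 86.3 (alt -93.7 ) F [-0.4 -0.1  0.7] w 0.0855 g 0.0
```

arm_command(slide=[[2, -1.6, -2], [5, -4, -5], [9, -7.5, -8], [13.5, -11, -11], [18.5, -15, -12]], spin=[-6, -14, -23, -32, -41], jaw=8.54)

```text
clock: 2.42
eef_pos: [0.2827, -0.2788, 0.3526]
tool_rot: [0.87, 0.493, 0.001, 0.002]
ft_force: [0.9, -0.3, 0.0]
grip_width: 0.0852
grasp_force: 0.0
```

```bash
python3 -c "
from h import *
go(.60,.19,.33,21.6)"
```

```text
t 2.42 at [ 0.2827 -0.2788  0.3526] psi -30.9 tilt [ 0.003 -0.003] j6 1.33 -> slide [56.52  3.18  2.23] spin -52.5 (alt 127.5 ) F [ 0.9 -0.3  0. ] w 0.0852 g 0.0
```

arm_command(slide=[[5.6, 0.3, 0], [11.2, 0.6, 0.5], [17, 1, 1], [23, 1.3, 1], [28.5, 1.6, 1]], spin=[-9, -18, -27, -36, -45])

```text
clock: 3.05
eef_pos: [0.4432, -0.0417, 0.3408]
tool_rot: [0.614, 0.789, 0.0, 0.0]
ft_force: [0.4, -0.6, -0.7]
grip_width: 0.0857
grasp_force: 0.0
```

```bash
python3 -c "
from h import *
go(.632,.185,.30,6)"
```

```text
t 3.05 at [ 0.4432 -0.0417  0.3408] psi 14.3 tilt [ 0.001 -0.   ] j6 1.23 -> slide [17.32 23.88  4.08] spin 8.3 (alt -171.7 ) F [ 0.4 -0.6 -0.7] w 0.0857 g 0.0
```

arm_command(slide=[[3.5, 4.8, 0.8], [7.5, 10.5, 2], [12, 16.5, 3], [16, 22, 4], [17.3, 23.9, 4.1]], spin=[2, 4, 6, 8, 8.3])

```text
clock: 3.68
eef_pos: [0.6336, 0.1839, 0.2985]
tool_rot: [0.671, 0.741, -0.0, -0.0]
ft_force: [-0.2, -0.3, 0.3]
grip_width: 0.0853
grasp_force: 0.0
```

```bash
python3 - <<'E'
from m import *
p=cam('wrist','w1.png'); w=cloud(p)
for col,zr in dict(green=(.13,.16),red=(.09,.11),blue=(.09,.11),yellow=(.045,.065)).items():
    print('tub',col,rect(p,w,col,*zr,(.63,.19),.15))
go(.647,.185,.114,6)
E
```

```text
tub green {'c': (646.8, 188.8), 'LW': (75.3, 59.0), 'longaxis': -84.0, 'z': 144.8, 'n': 4658}
tub red {'c': (667.1, 137.7), 'LW': (60.0, 50.9), 'longaxis': 20.3, 'z': 99.7, 'n': 1055}
tub blue {'c': (628.4, 240.0), 'LW': (59.3, 54.5), 'longaxis': 23.1, 'z': 99.9, 'n': 2633}
tub yellow {'c': (624.3, 251.5), 'LW': (70.4, 63.1), 'longaxis': 20.5, 'z': 54.6, 'n': 906}
t 3.73 at [0.6361 0.1887 0.2936] psi 5.9 tilt [-0.004  0.002] j6 1.76 -> slide [-0.52  1.11 17.96] spin -0.1 (alt 179.9 ) F [-0.1  1.2 -2.7] w 0.0856 g 0.0
```

View pics/w1.png

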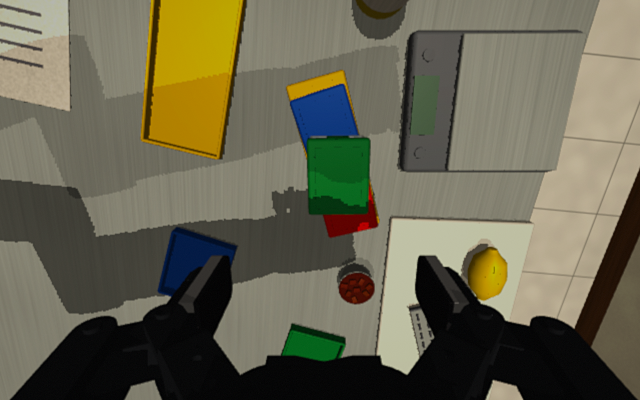

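arm_command(slide=[[0, 0.8, 3], [0, 1.3, 7], [0, 1.4, 10.5], [0, 1.4, 12.5], [0, 1.4, 13]], spin=[0, 0, 0, 0, 0])

```text
clock: 4.35
eef_pos: [0.6454, 0.1827, 0.1675]
tool_rot: [0.672, 0.741, -0.002, -0.001]
ft_force: [-0.6, 0.9, 0.3]
grip_width: 0.0853
grasp_force: 0.0
```

arm_command(slide=[[0, 0, 0], [0, 0, 0.5], [0, 0, 0.5], [0, 0, 0.5], [0, 0, 0.5]], spin=[0, 0, 0, 0, 0])

```text
clock: 4.97
eef_pos: [0.6467, 0.1832, 0.165]
tool_rot: [0.672, 0.741, 0.0, 0.0]
ft_force: [-1.1, -1.0, 0.1]
grip_width: 0.0853
grasp_force: 0.0
```

```bash
python3 -c "
from h import *
go(.647,.187,.114,6);cam('wrist','w2.png');go(.647,.187,.114,6)"
```

```text
t 4.97 at [0.6467 0.1832 0.165 ] psi 5.6 tilt [0.001 0.   ] j6 1.75 -> slide [0.38 0.06 5.1 ] spin -0.4 (alt 179.6 ) F [-1.1 -1.   0.1] w 0.0853 g 0.0
t 5.03 at [0.6467 0.1832 0.1649] psi 5.6 tilt [0. 0.] j6 1.75 -> slide [0.38 0.07 5.09] spin -0.4 (alt 179.6 ) F [-0.7  0.7  0.2] w 0.0855 g 0.0
```

View pics/w2.png

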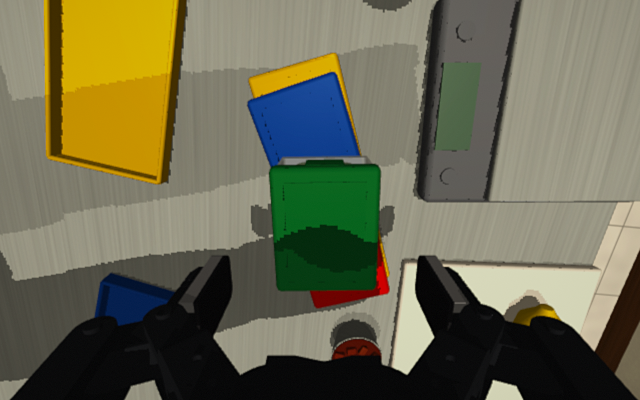

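arm_command(slide=[[0.2, 0, 1.5], [0.3, 0, 3.2], [0.3, 0, 4.5], [0.3, 0, 5.1], [0.3, 0, 5.1]], spin=[0, 0, 0, 0, 0])

```text
clock: 5.65
eef_pos: [0.646, 0.186, 0.1129]
tool_rot: [0.672, 0.741, -0.001, -0.0]
ft_force: [-0.3, 0.2, -0.5]
grip_width: 0.0855
grasp_force: 0.0
```

arm_command(slide=[[0, 0, 0], [0, 0, 0], [0, 0, 0], [0, 0, 0], [0, 0, 0]], spin=[0, 0, 0, 0, 0], jaw=4.5)

```text
clock: 6.28
eef_pos: [0.6471, 0.1863, 0.1149]
tool_rot: [0.672, 0.741, 0.001, 0.001]
ft_force: [-0.0, 0.3, 5.9]
grip_width: 0.0591
grasp_force: 65.8
```

arm_command(slide=[[0, 0, -0.2], [0, 0, -0.7], [0, 0, -1.5], [0, 0, -2.5], [0, 0, -3.5]], spin=[0, 0, 0, 0, 0])

```text
clock: 6.9
eef_pos: [0.6464, 0.1861, 0.1495]
tool_rot: [0.672, 0.741, 0.0, 0.0]
ft_force: [0.6, 0.7, -1.8]
grip_width: 0.0591
grasp_force: 65.3
```

```bash
python3 -c "
from h import *
cam('wrist','w3.png');go(.643,-.168,.25,-12)"
```

```text
t 6.95 at [0.6473 0.1864 0.1514] psi 5.6 tilt [0.003 0.001] j6 1.75 -> slide [-35.22  -3.87  -9.89] spin 17.6 (alt -162.4 ) F [ 0.2 -0.  -0.5] w 0.0591 g 65.2
```

View pics/w3.png

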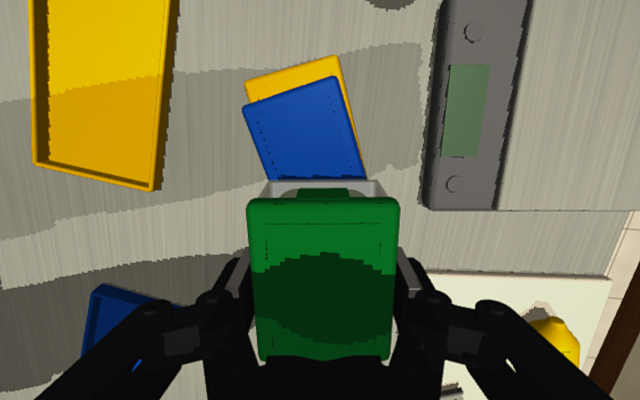

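arm_command(slide=[[-1, 0, -1.5], [-4, -0.4, -3.2], [-8, -0.9, -4.5], [-13, -1.4, -4.8], [-18, -2, -4.8]], spin=[2, 6, 10, 14, 17.6])

```text
clock: 7.58
eef_pos: [0.6443, 0.003, 0.1983]
tool_rot: [0.778, 0.628, 0.001, 0.001]
ft_force: [0.8, 0.2, -2.7]
grip_width: 0.0588
grasp_force: 65.1
```

```bash
python3 -c "
from h import *
go(.643,-.168,.20,-12)"
```

```text
t 7.58 at [0.6443 0.003  0.1983] psi -12.2 tilt [ 0.002 -0.   ] j6 1.79 -> slide [-16.74   3.48  -0.17] spin -0.2 (alt 179.8 ) F [ 0.8  0.2 -2.7] w 0.0588 g 65.1
```

arm_command(slide=[[-4.5, 0.9, 0], [-9, 1.9, 0], [-13, 2.7, 0], [-16, 3.3, 1], [-16.7, 3.5, 3]], spin=[0, 0, 0, 0, 0])

```text
clock: 8.2
eef_pos: [0.6439, -0.1693, 0.1684]
tool_rot: [0.779, 0.627, 0.001, 0.002]
ft_force: [-0.9, -0.1, -2.3]
grip_width: 0.0589
grasp_force: 65.1
```

arm_command(slide=[[0, 0, 2], [0, 0, 5], [0, 0, 8], [0, 0, 10], [0, 0, 11]], spin=[0, 0, 0, 0, 0])

```text
clock: 8.82
eef_pos: [0.6428, -0.1661, 0.0558]
tool_rot: [0.777, 0.629, -0.001, -0.001]
ft_force: [-0.7, 0.6, -1.7]
grip_width: 0.0591
grasp_force: 65.1
```

```bash
python3 - <<'E'
from m import *
p=cam('top'); w=cloud(p)
print(rect(p,w,'green',-.01,.025,(.642,-.171),.15)); print(rect(p,w,'green',.06,.15,(.642,-.171),.15))
go(.643,-.168,.018,-12)
E
```

```text
{'c': (649.6, -133.6), 'LW': (93.7, 39.7), 'longaxis': -11.7, 'z': 3.5, 'n': 260}
{'c': (647.5, -139.6), 'LW': (58.2, 22.1), 'longaxis': -9.0, 'z': 84.8, 'n': 123}
t 8.88 at [ 0.6425 -0.1659  0.0549] psi -12.0 tilt [-0.003  0.   ] j6 1.53 -> slide [-0.19  0.1   3.69] spin -0.0 (alt 180.0 ) F [ 0.1  0.4 -2.1] w 0.0591 g 65.1
```

arm_command(slide=[[0, 0, 1], [-0.1, 0, 2], [-0.2, 0, 2.9], [-0.2, 0, 3.4], [-0.2, 0, 3.6]], spin=[0, 0, 0, 0, 0])

```text
clock: 9.5
eef_pos: [0.643, -0.1675, 0.0202]
tool_rot: [0.777, 0.629, -0.0, -0.0]
ft_force: [-1.1, -0.2, -1.6]
grip_width: 0.059
grasp_force: 65.1
```

arm_command(slide=[[0, 0, 0], [0, 0, 0], [0, 0, 0], [0, 0, 0], [0, 0, 0]], spin=[0, 0, 0, 0, 0])

```text
clock: 10.12
eef_pos: [0.6432, -0.1675, 0.0207]
tool_rot: [0.777, 0.629, 0.0, 0.0]
ft_force: [0.1, 0.3, -1.8]
grip_width: 0.0587
grasp_force: 65.1
```

Not yet touching; lower a bit more, then release and rise.

arm_command(slide=[[0, 0, 0.1], [0, 0, 0.2], [0, 0, 0.2], [0, 0, 0.2], [0, 0, 0.2]], spin=[0, 0, 0, 0, 0])

```text
clock: 10.75
eef_pos: [0.6432, -0.1676, 0.0186]
tool_rot: [0.777, 0.629, 0.0, 0.0]
ft_force: [0.2, -0.4, -1.8]
grip_width: 0.0592
grasp_force: 65.1
```

arm_command(slide=[[0, 0, 0], [0, 0, 0], [0, 0, 0], [0, 0, 0], [0, 0, 0]], spin=[0, 0, 0, 0, 0], jaw=8.54)

```text
clock: 11.38
eef_pos: [0.6432, -0.1675, 0.0187]
tool_rot: [0.777, 0.629, 0.0, 0.0]
ft_force: [0.1, 0.1, 0.3]
grip_width: 0.0857
grasp_force: 0.0
```

arm_command(slide=[[0, 0, -0.5], [0, 0, -2], [0, 0, -6], [0, 0, -11], [0, 0, -17]], spin=[0, 0, 0, 0, 0])

```text
clock: 12.0
eef_pos: [0.6426, -0.1674, 0.1906]
tool_rot: [0.777, 0.629, -0.0, -0.0]
ft_force: [0.4, -0.9, -0.4]
grip_width: 0.0853
grasp_force: 0.0
```

```bash
python3 - <<'E'
from m import *
p=cam('top'); w=cloud(p)
for col,zr in dict(red=(.09,.11),blue=(.09,.11),yellow=(.045,.065)).items():
    print('tub',col,rect(p,w,col,*zr,(.63,.19),.15))
print(rect(p,w,'green',-.01,.025,(.642,-.171),.15)); print(rect(p,w,'green',.04,.07,(.642,-.171),.15))
p=cam('wrist','w4.png');w=cloud(p)
print(rect(p,w,'green',-.01,.025,(.642,-.171),.15)); print(rect(p,w,'green',.04,.07,(.642,-.171),.15))
go(.667,.135,.20,21)
E
```

```text
tub red {'c': (663.2, 146.1), 'LW': (74.9, 61.6), 'longaxis': -71.1, 'z': 99.3, 'n': 586}
tub blue {'c': (631.8, 227.3), 'LW': (74.0, 61.0), 'longaxis': -66.2, 'z': 99.2, 'n': 575}
tub yellow {'c': (646.9, 186.0), 'LW': (195.2, 70.7), 'longaxis': -69.6, 'z': 54.0, 'n': 469}
{'c': (648.0, -142.7), 'LW': (94.8, 59.0), 'longaxis': -13.0, 'z': 4.2, 'n': 303}
{'c': (646.4, -151.3), 'LW': (60.6, 42.5), 'longaxis': -15.3, 'z': 47.5, 'n': 290}
{'c': (641.4, -165.1), 'LW': (110.2, 97.3), 'longaxis': 77.9, 'z': 3.7, 'n': 4385}
{'c': (643.0, -165.5), 'LW': (76.6, 60.0), 'longaxis': 78.1, 'z': 47.8, 'n': 4735}
t 12.1 at [ 0.6476 -0.1687  0.1995] psi -12.0 tilt [ 0.017 -0.004] j6 1.53 -> slide [30.11 -4.4  -0.15] spin -33.0 (alt 147.0 ) F [ 0.9 -1.4  0.9] w 0.0856 g 0.0
```

View pics/w4.png

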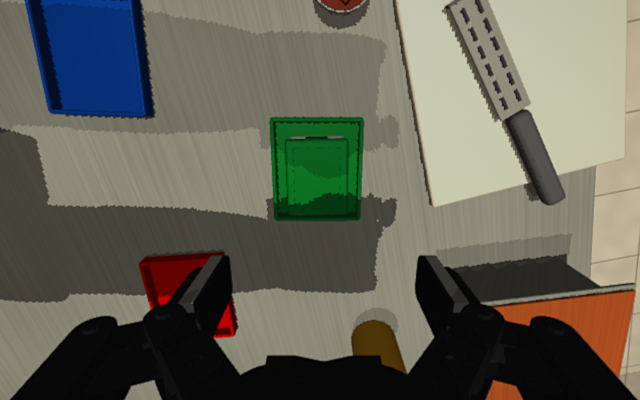

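arm_command(slide=[[5, -0.7, 0], [11, -1.6, 0], [17, -2.5, 0], [23, -3.4, 0], [28, -4.1, 0]], spin=[-6, -13, -20, -26, -32])

```text
clock: 12.72
eef_pos: [0.6613, 0.1174, 0.1901]
tool_rot: [0.572, 0.821, 0.001, 0.001]
ft_force: [0.6, -0.1, -0.7]
grip_width: 0.0858
grasp_force: 0.0
```

```bash
python3 -c "
from h import *
go(.664,.147,.12,20)"
```

```text
t 12.72 at [0.6613 0.1174 0.1901] psi 20.3 tilt [0.002 0.   ] j6 1.39 -> slide [2.69 1.26 7.01] spin 0.3 (alt -179.7 ) F [ 0.6 -0.1 -0.7] w 0.0858 g 0.0
```

arm_command(slide=[[1.5, 0.7, 0], [2.5, 1.2, 2], [2.6, 1.2, 5], [2.6, 1.2, 6.8], [2.6, 1.2, 7]], spin=[0, 0, 0, 0, 0])

```text
clock: 13.35
eef_pos: [0.6627, 0.1422, 0.1174]
tool_rot: [0.574, 0.819, -0.001, -0.001]
ft_force: [-0.4, -0.9, 0.3]
grip_width: 0.0853
grasp_force: 0.0
```

arm_command(slide=[[0, 0, 0], [0, 0, 0], [0, 0, 0], [0, 0, 0], [0, 0, 0]], spin=[0, 0, 0, 0, 0])

```text
clock: 13.98
eef_pos: [0.6636, 0.1435, 0.1188]
tool_rot: [0.573, 0.819, 0.0, 0.0]
ft_force: [-1.0, -0.4, 0.3]
grip_width: 0.0858
grasp_force: 0.0
```

```bash
python3 - <<'E'
from m import *
p=cam('wrist','w5.png');w=cloud(p)
for col,zr in dict(red=(.09,.11),blue=(.09,.11),yellow=(.045,.065)).items():
    print('tub',col,rect(p,w,col,*zr,(.63,.19),.15))
go(.664,.147,.069,20)
E
```

```text
tub red {'c': (663.1, 149.3), 'LW': (76.0, 60.3), 'longaxis': -70.5, 'z': 99.8, 'n': 13488}
tub blue {'c': (634.0, 226.8), 'LW': (67.0, 59.6), 'longaxis': -66.6, 'z': 99.9, 'n': 17787}
tub yellow {'c': (650.3, 182.7), 'LW': (70.0, 14.6), 'longaxis': 22.3, 'z': 54.9, 'n': 1353}
t 14.03 at [0.6636 0.1434 0.1187] psi 20.0 tilt [ 0. -0.] j6 1.43 -> slide [0.32 0.16 4.97] spin 0.0 (alt -180.0 ) F [ 0.  -0.1 -0.5] w 0.0854 g 0.0
```

View pics/w5.png

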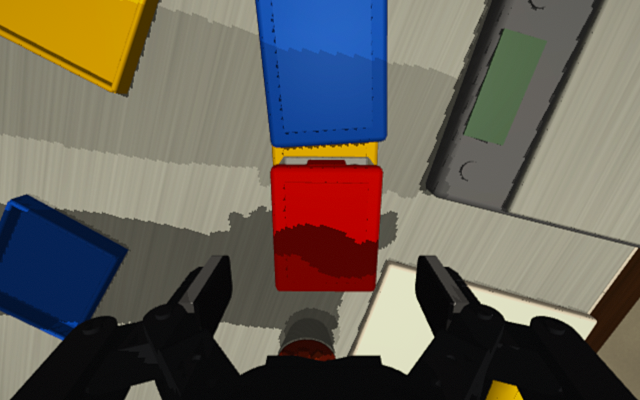

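arm_command(slide=[[0.2, 0, 1.5], [0.4, 0, 3.2], [0.4, 0, 4.4], [0.4, 0, 5], [0.4, 0, 5]], spin=[0, 0, 0, 0, 0])

```text
clock: 14.65
eef_pos: [0.6618, 0.147, 0.0677]
tool_rot: [0.573, 0.819, -0.001, -0.0]
ft_force: [-0.5, -0.4, 0.4]
grip_width: 0.0855
grasp_force: 0.0
```

arm_command(slide=[[0, 0, 0], [0, 0, 0], [0, 0, 0], [0, 0, 0], [0, 0, 0]], spin=[0, 0, 0, 0, 0], jaw=4.5)

```text
clock: 15.28
eef_pos: [0.6631, 0.1473, 0.0699]
tool_rot: [0.573, 0.819, 0.001, 0.001]
ft_force: [1.4, 0.2, 5.6]
grip_width: 0.0594
grasp_force: 66.9
```

arm_command(slide=[[0, 0, -0.3], [0, 0, -1], [0, 0, -2.5], [0, 0, -5], [0, 0, -8]], spin=[0, 0, 0, 0, 0])

```text
clock: 15.9
eef_pos: [0.6618, 0.1471, 0.1495]
tool_rot: [0.573, 0.819, -0.0, -0.0]
ft_force: [0.7, -0.2, -2.1]
grip_width: 0.059
grasp_force: 66.1
```

```bash
python3 -c "
from h import *
go(.458,-.291,.19,-10)"
```

```text
t 15.9 at [0.6618 0.1471 0.1495] psi 20.0 tilt [-0.001 -0.   ] j6 1.44 -> slide [-34.18 -34.15  -4.02] spin 30.0 (alt -150.0 ) F [ 0.7 -0.2 -2.1] w 0.059 g 66.1
```

arm_command(slide=[[-2, -2, -1.5], [-5, -5, -3], [-9, -9, -4], [-13, -13, -4], [-17, -17, -4]], spin=[5, 11, 17, 23, 28])

```text
clock: 16.52
eef_pos: [0.5601, -0.0722, 0.19]
tool_rot: [0.755, 0.655, 0.001, 0.001]
ft_force: [0.0, -1.2, -1.9]
grip_width: 0.0591
grasp_force: 66.0
```

```bash
python3 -c "
from h import *
go(.458,-.291,.19,-8.2)"
```

```text
t 16.52 at [ 0.5601 -0.0722  0.19  ] psi -8.1 tilt [ 0.002 -0.   ] j6 1.58 -> slide [-2.31e+01 -7.02e+00 -1.00e-02] spin 0.1 (alt -179.9 ) F [ 0.  -1.2 -1.9] w 0.0591 g 66.0
```

arm_command(slide=[[-5, -1.5, 0], [-11, -3.3, 0], [-17, -5.2, 0], [-22, -6.7, 1], [-23.2, -7, 3]], spin=[0, 0, 0, 0, 0])

```text
clock: 17.15
eef_pos: [0.4584, -0.2945, 0.1605]
tool_rot: [0.756, 0.654, 0.0, 0.002]
ft_force: [1.1, 0.7, -1.5]
grip_width: 0.059
grasp_force: 66.2
```

arm_command(slide=[[0, 0, 1], [0, 0, 3], [0, 0, 6], [0, 0, 9], [0, 0, 11]], spin=[0, 0, 0, 0, 0])

```text
clock: 17.77
eef_pos: [0.4595, -0.2892, 0.0478]
tool_rot: [0.754, 0.657, 0.0, -0.001]
ft_force: [0.7, -0.1, -1.5]
grip_width: 0.0591
grasp_force: 66.1
```

```bash
python3 - <<'E'
from m import *
p=cam('top'); w=cloud(p)
print(rect(p,w,'red',-.01,.025,(.46,-.291),.15));
p=cam('wrist');w=cloud(p)
print(rect(p,w,'red',-.01,.025,(.46,-.291),.15)); print(rect(p,w,'red',.06,.11,(.46,-.29),.15))
go(.458,-.291,.019,-8.2)
E
```

```text
{'c': (461.2, -269.0), 'LW': (95.0, 66.5), 'longaxis': -7.2, 'z': 4.2, 'n': 422}
{'c': (460.3, -267.8), 'LW': (104.3, 70.1), 'longaxis': -7.5, 'z': 3.5, 'n': 8759}
{'c': (457.2, -286.0), 'LW': (75.5, 64.2), 'longaxis': 81.7, 'z': 75.4, 'n': 23112}
t 17.88 at [ 0.4582 -0.2886  0.0468] psi -7.9 tilt [-0.004  0.003] j6 1.15 -> slide [-0.25  0.02  2.78] spin 0.3 (alt -179.7 ) F [ 0.4  0.5 -1.2] w 0.0593 g 66.0
```

arm_command(slide=[[-0.1, 0, 1], [-0.2, 0, 1.8], [-0.2, 0, 2.4], [-0.2, 0, 2.7], [-0.2, 0, 2.8]], spin=[0, 0, 0, 0, 0])

```text
clock: 18.5
eef_pos: [0.4588, -0.2928, 0.0205]
tool_rot: [0.755, 0.656, -0.0, -0.0]
ft_force: [0.2, -0.3, -1.9]
grip_width: 0.0591
grasp_force: 66.0
```

arm_command(slide=[[0, 0, 0], [0, 0, 0], [0, 0, 0], [0, 0, 0], [0, 0, 0]], spin=[0, 0, 0, 0, 0])

```text
clock: 19.12
eef_pos: [0.4589, -0.2928, 0.0207]
tool_rot: [0.755, 0.656, 0.0, 0.0]
ft_force: [0.3, 0.2, -2.4]
grip_width: 0.0592
grasp_force: 66.0
```

arm_command(slide=[[0.1, 0, 0.1], [0.2, 0, 0.2], [0.2, 0, 0.2], [0.2, 0, 0.2], [0.2, 0, 0.2]], spin=[0, 0, 0, 0, 0])

```text
clock: 19.75
eef_pos: [0.4592, -0.2908, 0.0187]
tool_rot: [0.755, 0.656, -0.0, 0.0]
ft_force: [0.1, 0.3, -2.1]
grip_width: 0.0588
grasp_force: 66.0
```

arm_command(slide=[[0, 0, 0], [0, 0, 0], [0, 0, 0], [0, 0, 0], [0, 0, 0]], spin=[0, 0, 0, 0, 0], jaw=8.54)

```text
clock: 20.38
eef_pos: [0.4592, -0.2909, 0.0187]
tool_rot: [0.755, 0.656, 0.0, 0.0]
ft_force: [-0.3, -0.4, 0.1]
grip_width: 0.0851
grasp_force: 0.0
```

arm_command(slide=[[0, 0, -0.5], [0, 0, -2], [0, 0, -6], [0, 0, -11], [0, 0, -17]], spin=[0, 0, 0, 0, 0])

```text
clock: 21.0
eef_pos: [0.4586, -0.2905, 0.1906]
tool_rot: [0.755, 0.656, -0.0, -0.0]
ft_force: [-0.1, -0.8, 0.3]
grip_width: 0.0854
grasp_force: 0.0
```

```bash
python3 - <<'E'
from m import *
p=cam('top'); w=cloud(p)
for col,zr in dict(blue=(.09,.11),yellow=(.045,.065)).items():
    print('tub',col,rect(p,w,col,*zr,(.63,.19),.15))
p=cam('wrist');w=cloud(p)
print(rect(p,w,'red',-.01,.025,(.46,-.291),.15)); print(rect(p,w,'red',.04,.07,(.46,-.29),.15))
go(.633,.228,.19,22)
E
```

```text
tub blue {'c': (632.0, 227.6), 'LW': (74.2, 61.3), 'longaxis': -65.9, 'z': 99.2, 'n': 577}
tub yellow {'c': (647.5, 186.7), 'LW': (195.7, 71.5), 'longaxis': -68.7, 'z': 54.0, 'n': 1069}
{'c': (457.2, -292.1), 'LW': (118.4, 100.4), 'longaxis': 81.9, 'z': 3.7, 'n': 4576}
{'c': (459.1, -289.5), 'LW': (76.1, 60.2), 'longaxis': 81.7, 'z': 47.8, 'n': 4809}
t 21.1 at [ 0.4631 -0.2933  0.1977] psi -8.0 tilt [ 0.013 -0.009] j6 1.15 -> slide [53.99  9.58  0.55] spin -30.0 (alt 150.0 ) F [1.  0.2 1.2] w 0.0854 g 0.0
```

arm_command(slide=[[4, 0.7, 0], [10, 1.8, 0], [16, 2.9, 0], [22, 3.9, 0], [28, 5, 0]], spin=[-6, -13, -20, -26, -32])

```text
clock: 21.72
eef_pos: [0.548, -0.0187, 0.1896]
tool_rot: [0.543, 0.84, 0.0, 0.001]
ft_force: [0.9, -1.3, 0.5]
grip_width: 0.0855
grasp_force: 0.0
```

```bash
python3 -c "
from h import *
go(.6325,.2285,.12,24)"
```

```text
t 21.73 at [ 0.548  -0.0187  0.1896] psi 24.2 tilt [ 0.002 -0.   ] j6 1.11 -> slide [19.08 17.83  6.97] spin 0.2 (alt -179.8 ) F [ 0.9 -1.3  0.5] w 0.0855 g 0.0
```

arm_command(slide=[[4, 3.7, 0], [8.3, 7.7, 0], [12.6, 11.7, 0], [16.5, 15.5, 1], [18.8, 17.7, 3]], spin=[0, 0, 0, 0, 0])

```text
clock: 22.35
eef_pos: [0.6338, 0.2266, 0.1599]
tool_rot: [0.543, 0.839, 0.002, 0.001]
ft_force: [-0.2, -0.5, -0.0]
grip_width: 0.0854
grasp_force: 0.0
```

arm_command(slide=[[0, 0, 1.5], [0, 0, 3], [0, 0, 4], [0, 0, 4], [0, 0, 4]], spin=[0, 0, 0, 0, 0])

```text
clock: 22.98
eef_pos: [0.6332, 0.2227, 0.1196]
tool_rot: [0.545, 0.838, 0.001, 0.0]
ft_force: [0.1, -0.5, 0.3]
grip_width: 0.0858
grasp_force: 0.0
```

```bash
python3 - <<'E'
from m import *
p=cam('wrist');w=cloud(p)
for col,zr in dict(blue=(.09,.11),yellow=(.045,.065)).items():
    print('tub',col,rect(p,w,col,*zr,(.63,.19),.15))
go(.6325,.2285,.069,24)
E
```

```text
tub blue {'c': (632.0, 231.4), 'LW': (75.1, 59.7), 'longaxis': -66.6, 'z': 99.8, 'n': 13380}
tub yellow {'c': (666.9, 139.6), 'LW': (77.0, 70.5), 'longaxis': -70.2, 'z': 54.9, 'n': 6171}
t 23.02 at [0.6333 0.2229 0.1198] psi 24.0 tilt [0.002 0.001] j6 1.49 -> slide [0.54 0.15 5.08] spin -0.0 (alt 180.0 ) F [-0.5  1.   0.4] w 0.0858 g 0.0
```

arm_command(slide=[[0.3, 0.1, 1.5], [0.6, 0.1, 3.2], [0.6, 0.1, 4.4], [0.6, 0.1, 5], [0.6, 0.1, 5.1]], spin=[0, 0, 0, 0, 0])

```text
clock: 23.65
eef_pos: [0.6308, 0.2291, 0.0668]
tool_rot: [0.544, 0.839, -0.001, -0.0]
ft_force: [-0.2, 0.1, 0.2]
grip_width: 0.0852
grasp_force: 0.0
```

arm_command(slide=[[0, 0, 0], [0, 0, 0], [0, 0, 0], [0, 0, 0], [0, 0, 0]], spin=[0, 0, 0, 0, 0], jaw=4.5)

```text
clock: 24.28
eef_pos: [0.632, 0.2294, 0.0687]
tool_rot: [0.545, 0.839, 0.001, 0.001]
ft_force: [0.6, -0.2, 5.3]
grip_width: 0.0591
grasp_force: 67.9
```

arm_command(slide=[[0, 0, -0.3], [0, 0, -1], [0, 0, -2.5], [0, 0, -5], [0, 0, -8]], spin=[0, 0, 0, 0, 0])

```text
clock: 24.9
eef_pos: [0.6307, 0.229, 0.1484]
tool_rot: [0.544, 0.839, -0.001, -0.0]
ft_force: [0.5, 0.4, -2.6]
grip_width: 0.0589
grasp_force: 67.1
```

```bash
python3 -c "
from h import *
go(.457,-.011,.19,-14.2)"
```

```text
t 24.9 at [0.6307 0.229  0.1484] psi 24.0 tilt [-0.001 -0.   ] j6 1.5 -> slide [-14.85 -25.64  -4.13] spin 38.2 (alt -141.8 ) F [ 0.5  0.4 -2.6] w 0.0589 g 67.1
```

arm_command(slide=[[-1.5, -2.5, -1.5], [-4, -7, -3], [-7, -12, -3], [-10, -17.2, -3], [-12.5, -21.5, -3]], spin=[7, 15, 23, 31, 38.2])

```text
clock: 25.52
eef_pos: [0.4842, 0.0259, 0.1787]
tool_rot: [0.79, 0.613, 0.0, 0.0]
ft_force: [0.5, -0.7, -2.6]
grip_width: 0.0588
grasp_force: 67.0
```

```bash
python3 -c "
from h import *
go(.457,-.011,.15,-14.2)"
```

```text
t 25.52 at [0.4842 0.0259 0.1787] psi -14.4 tilt [ 0.001 -0.   ] j6 1.88 -> slide [-4.26 -1.72  2.87] spin -0.2 (alt 179.8 ) F [ 0.5 -0.7 -2.6] w 0.0588 g 67.0
```

arm_command(slide=[[-2.5, -1, 0], [-4.2, -1.7, 2], [-4.3, -1.7, 6], [-4.3, -1.7, 10], [-4.3, -1.7, 13]], spin=[0, 0, 0, 0, 0])

```text
clock: 26.15
eef_pos: [0.4585, -0.0101, 0.0472]
tool_rot: [0.789, 0.614, 0.0, 0.0]
ft_force: [0.7, 0.6, -2.7]
grip_width: 0.059
grasp_force: 67.1
```

arm_command(slide=[[0, 0, 0], [0, 0, 0], [0, 0, 0], [0, 0, 0], [0, 0, 0]], spin=[0, 0, 0, 0, 0])

```text
clock: 26.78
eef_pos: [0.459, -0.01, 0.0482]
tool_rot: [0.789, 0.614, 0.0, 0.0]
ft_force: [-0.1, 0.6, -2.7]
grip_width: 0.059
grasp_force: 66.9
```

```bash
python3 -c "
from h import *
go(.457,-.011,.019,-14.2)"
```

```text
t 26.77 at [ 0.459  -0.01    0.0482] psi -14.2 tilt [ 0.001 -0.   ] j6 1.8 -> slide [-0.15 -0.18  2.92] spin 0.0 (alt -180.0 ) F [-0.1  0.6 -2.7] w 0.059 g 66.9
```

arm_command(slide=[[-0.1, -0.1, 1], [-0.1, -0.2, 2], [-0.1, -0.2, 2.7], [-0.1, -0.2, 3], [-0.1, -0.2, 3]], spin=[0, 0, 0, 0, 0])

```text
clock: 27.4
eef_pos: [0.4564, -0.0105, 0.0174]
tool_rot: [0.789, 0.614, -0.0, -0.0]
ft_force: [0.4, -0.2, -1.6]
grip_width: 0.0593
grasp_force: 67.1
```

arm_command(slide=[[0, 0, 0], [0, 0, 0], [0, 0, 0], [0, 0, 0], [0, 0, 0]], spin=[0, 0, 0, 0, 0], jaw=8.54)

```text
clock: 28.02
eef_pos: [0.4565, -0.0105, 0.0177]
tool_rot: [0.789, 0.614, 0.0, 0.0]
ft_force: [-0.2, 0.6, -0.5]
grip_width: 0.0855
grasp_force: 0.0
```

arm_command(slide=[[0, 0, -0.5], [0, 0, -2], [0, 0, -6], [0, 0, -11], [0, 0, -17]], spin=[0, 0, 0, 0, 0])

```text
clock: 28.65
eef_pos: [0.4555, -0.0105, 0.1888]
tool_rot: [0.789, 0.614, -0.001, -0.001]
ft_force: [1.8, -1.0, -1.1]
grip_width: 0.0856
grasp_force: 0.0
```

```bash
python3 - <<'E'
from m import *
p=cam('top'); w=cloud(p)
print('tub',rect(p,w,'yellow',.045,.065,(.63,.19),.15))
p=cam('wrist');w=cloud(p)
print(rect(p,w,'blue',-.01,.025,(.46,-.01),.15)); print(rect(p,w,'blue',.04,.07,(.46,-.01),.15))
go(.647,.187,.12,20.8)
E
```

```text
tub {'c': (648.0, 186.6), 'LW': (195.2, 71.7), 'longaxis': -69.0, 'z': 54.2, 'n': 1672}
{'c': (455.3, -9.7), 'LW': (109.8, 97.3), 'longaxis': 75.6, 'z': 3.8, 'n': 4465}
{'c': (456.5, -9.4), 'LW': (75.8, 60.2), 'longaxis': 75.5, 'z': 47.8, 'n': 4816}
t 28.75 at [ 0.4609 -0.0106  0.1947] psi -14.2 tilt [ 0.014 -0.   ] j6 1.8 -> slide [23.7  13.1   7.72] spin -35.0 (alt 145.0 ) F [1.2 0.  0.8] w 0.0855 g 0.0
```

arm_command(slide=[[4, 2.3, 0], [9, 5.2, 0], [14, 8, 0], [19, 10.9, 0], [23.4, 13.4, 1]], spin=[-7, -14, -21, -28, -35])

```text
clock: 29.38
eef_pos: [0.6453, 0.1853, 0.1778]
tool_rot: [0.566, 0.825, 0.001, 0.001]
ft_force: [0.7, -0.7, -0.3]
grip_width: 0.0857
grasp_force: 0.0
```

arm_command(slide=[[0, 0, 1], [0, 0, 3], [0, 0, 5], [0, 0, 5.5], [0, 0, 5.5]], spin=[0, 0, 0, 0, 0])

```text
clock: 30.0
eef_pos: [0.6431, 0.1829, 0.1227]
tool_rot: [0.568, 0.823, -0.0, -0.0]
ft_force: [-0.2, -0.3, 0.4]
grip_width: 0.0857
grasp_force: 0.0
```

```bash
python3 - <<'E'
from m import *
p=cam('wrist','w6.png');w=cloud(p)
print('tub',rect(p,w,'yellow',.045,.065,(.63,.19),.15))
go(.648,.188,.017,20.8)
E
```

```text
tub {'c': (648.0, 189.3), 'LW': (195.5, 70.2), 'longaxis': -69.3, 'z': 54.9, 'n': 26497}
t 30.05 at [0.6437 0.1832 0.1234] psi 20.8 tilt [0.001 0.   ] j6 1.49 -> slide [ 0.3   0.56 10.64] spin -0.0 (alt 180.0 ) F [ 0.6 -0.5  0.2] w 0.085 g 0.0
```

View pics/w6.png

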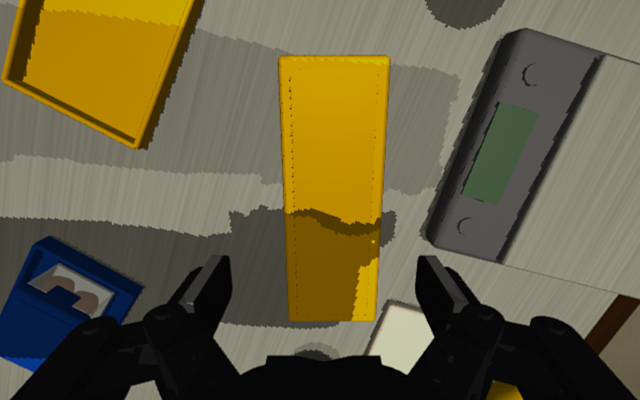

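```bash
python3 - <<'E'
from m import *
p=cam('wrist');w=cloud(p)
d=w-np.array([.648,.188,0]); a=np.radians(20.8)
ty=d[...,0]*np.cos(a)+d[...,1]*np.sin(a); tx=-d[...,0]*np.sin(a)+d[...,1]*np.cos(a)
for lo in range(40,100,10):
    m=(ty>lo/1000)&(ty<lo/1000+.01)&(abs(tx)<.045); print(lo,np.nanmax(w[...,2][m]).round(3))
E
```

```text
40 0.196
50 0.212
60 0.212
70 0.002
80 0.033
90 0.035
```

arm_command(slide=[[0.2, 0.4, 1], [0.4, 0.5, 4], [0.4, 0.5, 7], [0.4, 0.5, 9.5], [0.4, 0.5, 10.6]], spin=[0, 0, 0, 0, 0])

```text
clock: 30.72
eef_pos: [0.6459, 0.1889, 0.0145]
tool_rot: [0.568, 0.823, -0.001, -0.001]
ft_force: [-0.9, -0.3, 0.2]
grip_width: 0.0855
grasp_force: 0.0
```

arm_command(slide=[[0, 0, 0], [0, 0, 0], [0, 0, 0], [0, 0, 0], [0, 0, 0]], spin=[0, 0, 0, 0, 0], jaw=5.5)

```text
clock: 31.35
eef_pos: [0.6469, 0.189, 0.0166]
tool_rot: [0.568, 0.823, -0.0, -0.0]
ft_force: [0.0, 0.1, -4.5]
grip_width: 0.069
grasp_force: 71.5
```

arm_command(slide=[[0, 0, -0.3], [0, 0, -1], [0, 0, -2.5], [0, 0, -5], [0, 0, -8]], spin=[0, 0, 0, 0, 0])

```text
clock: 31.98
eef_pos: [0.6468, 0.189, 0.0981]
tool_rot: [0.568, 0.823, -0.0, 0.0]
ft_force: [-0.1, 0.5, -4.4]
grip_width: 0.0689
grasp_force: 71.5
```

```bash
python3 - <<'E'
from m import *
p=cam('wrist');w=cloud(p)
print(rect(p,w,'yellow',.09,.18,(.63,.19),.15))
print('tray',rect(p,w,'yellow',-.01,.025,(.456,.289),.2))
p=cam('top');w=cloud(p)
print('tray',rect(p,w,'yellow',-.01,.025,(.456,.289),.2))
go(.457,.290,.12,-8.3)
E
```

```text
{'c': (632.7, 220.0), 'LW': (128.3, 78.1), 'longaxis': -68.8, 'z': 136.6, 'n': 65194}
tray {'c': (450.8, 229.2), 'LW': (129.4, 103.7), 'longaxis': 81.7, 'z': 3.2, 'n': 21667}
tray {'c': (470.3, 378.5), 'LW': (110.0, 70.7), 'longaxis': 0.1, 'z': 3.1, 'n': 647}
t 32.08 at [0.6504 0.1901 0.1026] psi 20.8 tilt [0.01  0.003] j6 1.49 -> slide [ 16.21 -14.5   -1.9 ] spin 29.1 (alt -150.9 ) F [ 0.6 -0.2 -2.9] w 0.0693 g 71.8
```

arm_command(slide=[[1.5, -1.4, -1], [5, -4.5, -3], [9, -8, -4], [13, -11.6, -4], [16.2, -14.3, -4]], spin=[4, 10, 17, 23, 29])

```text
clock: 32.7
eef_pos: [0.4534, 0.2902, 0.1365]
tool_rot: [0.757, 0.654, -0.0, -0.0]
ft_force: [0.6, -0.1, -5.0]
grip_width: 0.0692
grasp_force: 71.6
```

arm_command(slide=[[0, 0, 1], [0, 0, 3], [0, 0, 6], [0, 0, 7], [0, 0, 7]], spin=[0, 0, 0, 0, 0])

```text
clock: 33.33
eef_pos: [0.4556, 0.2889, 0.0658]
tool_rot: [0.756, 0.655, -0.001, -0.0]
ft_force: [0.5, -0.0, -4.1]
grip_width: 0.0693
grasp_force: 71.3
```

```bash
python3 - <<'E'
from m import *
p=cam('top','t7.png');w=cloud(p)
print('tray',rect(p,w,'yellow',-.01,.025,(.456,.289),.2)); 
hsv=cv2.cvtColor(p['pixels'],cv2.COLOR_RGB2HSV)
print(rect(p,w,'yellow',.08,.12,(.456,.289),.2))
go(.457,.290,.02,-8.3)
cv2.imwrite('pics/t7c.png',cv2.resize(p['pixels'][180:300,140:300,::-1],None,fx=4,fy=4))
E
```

```text
tray {'c': (449.7, 237.2), 'LW': (135.7, 106.8), 'longaxis': 81.6, 'z': 3.6, 'n': 695}
{'c': (446.6, 233.0), 'LW': (91.1, 74.5), 'longaxis': 83.8, 'z': 103.8, 'n': 854}
t 33.38 at [0.4562 0.2895 0.0668] psi -8.2 tilt [ 0. -0.] j6 2.28 -> slide [0.06 0.07 4.68] spin 0.1 (alt -179.9 ) F [ 0.9  0.5 -3.8] w 0.0691 g 71.3
```

View pics/t7c.png

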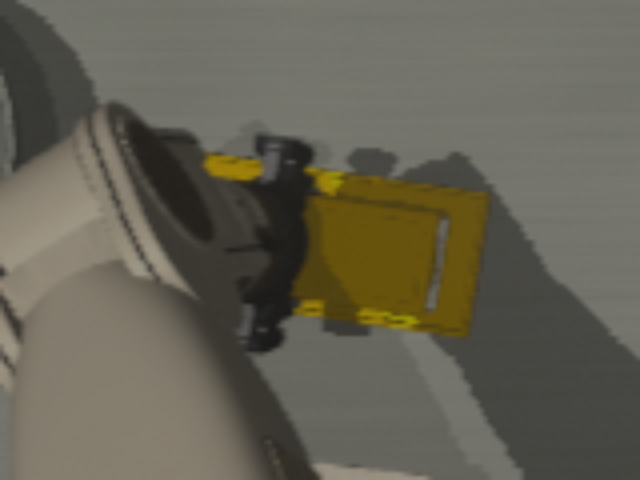

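arm_command(slide=[[0, 0.1, 1.2], [0, 0.1, 2.6], [0, 0.1, 3.8], [0, 0.1, 4.4], [0, 0.1, 4.5]], spin=[0, 0, 0, 0, 0])

```text
clock: 34.0
eef_pos: [0.4562, 0.2892, 0.0209]
tool_rot: [0.756, 0.655, -0.001, -0.0]
ft_force: [-0.3, -0.9, -3.8]
grip_width: 0.0695
grasp_force: 71.6
```

arm_command(slide=[[0, 0, 0], [0, 0, 0], [0, 0, 0], [0, 0, 0], [0, 0, 0]], spin=[0, 0, 0, 0, 0])

```text
clock: 34.62
eef_pos: [0.4567, 0.2895, 0.0217]
tool_rot: [0.756, 0.655, 0.0, 0.0]
ft_force: [-0.2, 0.3, -5.1]
grip_width: 0.0691
grasp_force: 71.6
```

arm_command(slide=[[0, 0, 0.1], [0, 0, 0.2], [0, 0, 0.2], [0, 0, 0.2], [0, 0, 0.2]], spin=[0, 0, 0, 0, 0])

```text
clock: 35.25
eef_pos: [0.4567, 0.2895, 0.0196]
tool_rot: [0.756, 0.655, 0.0, 0.0]
ft_force: [-1.2, -0.2, -5.1]
grip_width: 0.0691
grasp_force: 71.6
```

arm_command(slide=[[0, 0, 0], [0, 0, 0], [0, 0, 0], [0, 0, 0], [0, 0, 0]], spin=[0, 0, 0, 0, 0], jaw=8.54)

```text
clock: 35.88
eef_pos: [0.4567, 0.2895, 0.0197]
tool_rot: [0.756, 0.655, 0.0, 0.0]
ft_force: [0.1, -0.3, 0.1]
grip_width: 0.0853
grasp_force: 0.0
```

arm_command(slide=[[0, 0, -0.5], [0, 0, -2], [0, 0, -6], [0, 0, -11], [0, 0, -17]], spin=[0, 0, 0, 0, 0])

```text
clock: 36.5
eef_pos: [0.4561, 0.2892, 0.1916]
tool_rot: [0.756, 0.655, -0.0, -0.0]
ft_force: [0.3, 1.2, 0.7]
grip_width: 0.0856
grasp_force: 0.0
```

arm_command(slide=[[-3, -1, -2], [-8, -2, -4], [-13, -3, -6], [-18, -4, -6], [-22, -5, -6]], spin=[0, 0, 0, 0, 0])

```text
clock: 37.12
eef_pos: [0.3753, 0.0774, 0.2512]
tool_rot: [0.756, 0.655, 0.001, 0.001]
ft_force: [0.7, -0.6, 0.4]
grip_width: 0.0853
grasp_force: 0.0
```

```bash
python3 - <<'E'
from m import *
p=cam('wrist');w=cloud(p)
def rep(p,w):
  for col,c,h in [('green',(.642,-.168),.048),('red',(.458,-.29),.048),('blue',(.457,-.011),.048),('yellow',(.457,.287),.058)]:
    print(col,rect(p,w,col,-.01,.025,c,.15)); print('   ',rect(p,w,col,h-.01,h+.01,c,.15))
rep(p,w)
p=cam('top','t8.png');w=cloud(p); print('top'); rep(p,w)
for t in ['oil','cup']:
    r=recognise(p,t)[0]; print(t,r['centre'])
E
```

```text
green {'c': (643.7, -155.4), 'LW': (95.8, 91.5), 'longaxis': -11.9, 'z': 6.5, 'n': 1637}
    {'c': (643.9, -152.4), 'LW': (60.1, 50.8), 'longaxis': -10.7, 'z': 47.3, 'n': 1342}
red {'c': (450.1, -244.3), 'LW': (66.4, 27.9), 'longaxis': -7.2, 'z': 6.6, 'n': 495}
    None
blue {'c': (456.3, -9.8), 'LW': (110.8, 95.0), 'longaxis': 75.8, 'z': 4.1, 'n': 2580}
    {'c': (456.2, -9.4), 'LW': (75.9, 60.4), 'longaxis': 75.7, 'z': 47.7, 'n': 3065}
yellow {'c': (446.3, 209.3), 'LW': (105.2, 73.4), 'longaxis': -8.6, 'z': 3.7, 'n': 3353}
    {'c': (445.3, 212.1), 'LW': (70.6, 41.4), 'longaxis': -9.2, 'z': 58.0, 'n': 3565}
top
green {'c': (642.9, -167.6), 'LW': (109.0, 94.9), 'longaxis': 77.7, 'z': 4.4, 'n': 579}
    {'c': (642.7, -168.3), 'LW': (76.2, 61.0), 'longaxis': 79.7, 'z': 47.4, 'n': 552}
red {'c': (458.1, -290.9), 'LW': (111.0, 95.1), 'longaxis': 82.1, 'z': 4.4, 'n': 677}
    {'c': (459.1, -292.4), 'LW': (77.8, 60.1), 'longaxis': 81.6, 'z': 47.5, 'n': 585}
blue {'c': (456.7, -11.9), 'LW': (111.5, 94.3), 'longaxis': 75.8, 'z': 3.8, 'n': 678}
    {'c': (456.3, -13.1), 'LW': (76.2, 60.1), 'longaxis': 75.4, 'z': 47.2, 'n': 578}
yellow {'c': (457.8, 290.0), 'LW': (242.3, 107.3), 'longaxis': 81.6, 'z': 3.7, 'n': 1199}
    {'c': (456.2, 286.6), 'LW': (196.3, 70.3), 'longaxis': 81.8, 'z': 57.2, 'n': 1746}
oil [176.8, 158.8]
cup [321.3, 154.4]
```

View pics/t8.png

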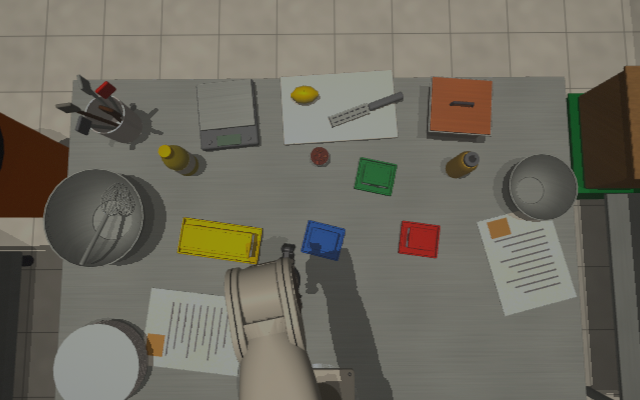

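All four tubs sit centred and flat in their own trays: green (376,177), blue (323,240), red (419,239) and yellow (220,241). The oil bottle (175,157) and cup (319,156) have not moved.

```bash
python3 -c "
from workcell import *
print(job_done())"
```

```text
the job is handed in; nothing more can be done
None
```

The job is handed in (no verdict came back): in the last pictures every tub sits flat and centred to within about 5 mm in the tray of its lid colour, and the oil bottle and cup still stand where they were.

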